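# Rack the milling tools by length

### The job

Put the four tools that stand about the bench in single yellow cups into the four blue cups of the tool rack, in order of length: the shortest next to the rack's red end cap, the longest at the grey end. Lower each one home so that it stands upright in its cup, do not drop or tip any of them, do not knock the dial gauge standing among them, and leave everything released.

Things in the scene. Friction and masses are not known exactly. Their poses are not given: they have to be found in the camera images.
- spot_grip (a point): Shortest tool: bright holder, black clamping nut, short pointed gold spot drill 10 mm thick. 90 mm long, 0.38 kg, round. Now in a yellow cup shaped like the blue ones. Shank 30 mm across and 20 long, then a flange 40 across and 20 tall. Point: on the axis, mid-height of the part to hold (the nut, 34 mm across, 24 mm tall), 66 mm above the shank's lower end, 24 mm below the tip; z up to the tip.
- rougher_grip (a point): Second shortest: stout all-bright holder with a dark grey end mill 16 mm thick. 104 mm long, 0.48 kg, round. Now in a yellow cup shaped like the blue ones. Shank 30 mm across and 20 long, then a flange 40 across and 20 tall. Point: on the axis, mid-height of the part to hold (plain round body, 38 mm across, 38 mm tall), 66 mm above the shank's lower end, 38 mm below the tip; z up to the tip.
- finisher_grip (a point): Second longest: black holder, bright clamping nut and a copper end mill 12 mm thick. 122 mm long, 0.46 kg, round. Now in a yellow cup shaped like the blue ones. Shank 30 mm across and 20 long, then a flange 40 across and 20 tall. Point: on the axis, mid-height of the part to hold (the nut, 34 mm across, 24 mm tall), 84 mm above the shank's lower end, 38 mm below the tip; z up to the tip.
- drill_grip (a point): Longest: slim all-black holder with a bright steel drill 8 mm thick. 140 mm long, 0.45 kg, round. Now in a yellow cup shaped like the blue ones. Shank 30 mm across and 20 long, then a flange 40 across and 20 tall. Point: on the axis, mid-height of the part to hold (the nut, 28 mm across, 24 mm tall), 104 mm above the shank's lower end, 36 mm below the tip; z up to the tip.
- rack_cup0: Blue cup 0 of the rack, fixed. Origin: centre of its underside, 12 mm above the bench; z up. A seated shank stands on its floor, 6 mm above the origin. Inside it is a funnel, 32 mm across from the floor to 8 mm up, widening to 51 mm (59 outside) at the rim, 40 mm up; a seated flange fills it with 1 mm to spare. The cups stand in one straight row 90 mm apart, 0 to 3. An end cup.
- rack_cup1: Blue cup 1 of the rack, fixed. Origin: centre of its underside, 12 mm above the bench; z up. A seated shank stands on its floor, 6 mm above the origin. Inside it is a funnel, 32 mm across from the floor to 8 mm up, widening to 51 mm (59 outside) at the rim, 40 mm up; a seated flange fills it with 1 mm to spare. The cups stand in one straight row 90 mm apart, 0 to 3. A middle cup.
- rack_cup2: Blue cup 2 of the rack, fixed. Origin: centre of its underside, 12 mm above the bench; z up. A seated shank stands on its floor, 6 mm above the origin. Inside it is a funnel, 32 mm across from the floor to 8 mm up, widening to 51 mm (59 outside) at the rim, 40 mm up; a seated flange fills it with 1 mm to spare. The cups stand in one straight row 90 mm apart, 0 to 3. A middle cup.
- rack_cup3: Blue cup 3 of the rack, fixed. Origin: centre of its underside, 12 mm above the bench; z up. A seated shank stands on its floor, 6 mm above the origin. Inside it is a funnel, 32 mm across from the floor to 8 mm up, widening to 51 mm (59 outside) at the rim, 40 mm up; a seated flange fills it with 1 mm to spare. The cups stand in one straight row 90 mm apart, 0 to 3. An end cup.
- red_cap: Red end cap of the rack, a fixed block 90 x 22 x 46 mm tall across one end of the row. Origin: centre of its underside, on the bench, 65 mm beyond the middle of the nearest end cup in line with the row. It may be at the rack_cup0 end or at the rack_cup3 end; the other end has the same cap in grey.
- setter_mid (a point): Dial gauge for setting tool lengths, loose on the bench among the tools: a grey drum 50 mm across and 50 mm tall with a white dial on its side. This point is at its middle, 25 mm above the bench. To be left standing where it is.
There are look-alikes about, which are no part of the job. What is shaped like the part that bears spot_grip but green or pink is not meant.

How it is judged:
At the end, for the whole second after the job is handed in: Counted from the red end cap, the four blue cups hold the spot drill, the dark end mill, the copper end mill and the drill: each within 10 mm of its cup's axis, fully down (5 mm), upright (within 8 degrees) and still (((horizontal distance between red_cap and rack_cup0 below 0.12 m and horizontal distance between spot_grip and rack_cup0 below 0.01 m and z of spot_grip in the frame of rack_cup0 between 0.067 and 0.077 m and angle between each of spot_grip, rougher_grip, finisher_grip, drill_grip's own z axis and vertical below 0.14 rad and linear speed of each of spot, rougher, finisher, drill below 0.02 m/s and horizontal distance between rougher_grip and rack_cup1 below 0.01 m and z of rougher_grip in the frame of rack_cup1 between 0.067 and 0.077 m and horizontal distance between finisher_grip and rack_cup2 below 0.01 m and z of finisher_grip in the frame of rack_cup2 between 0.085 and 0.095 m and horizontal distance between drill_grip and rack_cup3 below 0.01 m and z of drill_grip in the frame of rack_cup3 between 0.105 and 0.115 m) or (horizontal distance between red_cap and rack_cup3 below 0.12 m and horizontal distance between spot_grip and rack_cup3 below 0.01 m and z of spot_grip in the frame of rack_cup3 between 0.067 and 0.077 m and angle between each of spot_grip, rougher_grip, finisher_grip, drill_grip's own z axis and vertical below 0.14 rad and linear speed of each of spot, rougher, finisher, drill below 0.02 m/s and horizontal distance between rougher_grip and rack_cup2 below 0.01 m and z of rougher_grip in the frame of rack_cup2 between 0.067 and 0.077 m and horizontal distance between finisher_grip and rack_cup1 below 0.01 m and z of finisher_grip in the frame of rack_cup1 between 0.085 and 0.095 m and horizontal distance between drill_grip and rack_cup0 below 0.01 m and z of drill_grip in the frame of rack_cup0 between 0.105 and 0.115 m))); the robot touches nothing.
It fails at once if a tool is tipped over or swung far from upright (angle between any of spot_grip, rougher_grip, finisher_grip, drill_grip's own z axis and vertical above 0.7 rad).
It fails at once if a tool is dropped (falls free for more than about 25 mm) ((linear speed of spot above 0.7 m/s and contact force between the fingers and spot below 0.1 N) or (linear speed of rougher above 0.7 m/s and contact force between the fingers and rougher below 0.1 N) or (linear speed of finisher above 0.7 m/s and contact force between the fingers and finisher below 0.1 N) or (linear speed of drill above 0.7 m/s and contact force between the fingers and drill below 0.1 N)).
It fails at once if the dial gauge is knocked over or shoved more than 20 mm (distance of setter_mid from where it was at the start of the episode above 0.02 m or angle between setter_mid's own z axis and vertical above 0.3 rad).
It also fails if it takes over 112 s, if anything falls off the work surface, if the arm or the gripper's body presses on something with over 40 N, if the wrist force passes 120 N, or if a joint passes its speed limit or range.

### The arm

A 6-joint arm with a two-finger parallel gripper is mounted at the origin on the work surface. World frame = base frame: x ahead of the robot, y to its left, z up, the work surface at z = 0. Lengths are in m, angles in rad, forces in N, time in s.
With the tool pointing down it reaches from about 0.35 to 0.775 m from the base axis. Payload 5.5 kg.
Tool frame: the origin (TCP) lies midway between the tips of the shut fingers; the grasp point (between the pads) lies grip_point_offset behind it (grip_point_offset is the distance from the TCP to the grasp point, in m); z points along the fingers, y is the direction in which the jaws open and shut (so a half turn about z gives the same grasp; the last joint's range is limited). The gripper opens to 85 mm and grips with 20 to 120 N. Pads are 22 mm wide; open, the fingers measure 114 mm over their backs; the gripper's body (76 mm by 85 mm) begins 54 mm behind the grasp point. The pads swing forward as they close: fully open they stand 13 mm farther back than shut.
Start: joints at [-1.246, 0.313, 0.046, 1.304, 0, 1.431], TCP at [0.258, -0.514, 0.231] pointing down, gripper open.
Joint ranges: [-2.76, 2.76], [-0.86, 1.69], [-1.03, 1.26], [-2.2, 2.34], [-1.47, 1.5], [-3.14, 3.14]. Speed limits (rad/s): [2.57, 2.57, 3.14, 3.14, 3.14, 3.14].

### API

Orientations are given as a unit quaternion [w, x, y, z].
In Python, from workcell import * gives the robot as it stands.
- The arm moves only by the tool send_rows, never from a script. Its argument "series" is one flat list of numbers, 7 for each row, row after row: the shift along the tool's x, y, z in cm, then the turn, a rotation vector about the tool's x, y, z in degrees, then the opening, from 0 (shut) to 1 (fully open). A call has 1 to 10 rows; each row is the pose to reach, as a shift and turn from the pose commanded when the call began, along the tool's axes at that moment; what a row does not reach only later rows make up. A row lasts 1/12 s, in which the tool goes at most 41.7 mm and 7.16 degrees, less where a joint would pass 70% of its speed; a pose out of reach is approached as far as the arm can. A call with a gripper value outside its range is refused whole. The fingers move at their own pace and stop on an object; "newtons" is the grip in N (left out, the last holds). Time passes only in rows, so rows that repeat a pose let the fingers close. It gives the time, the measured TCP pose, the force and the opening at its end, in the units of the state.
- get_state(): the state, without advancing time (a new reading comes with each control period).
- read_camera(name): name is "scene" or "top" or "wrist"; returns the picture (480x640x3 uint8, blue, green, red); there is no depth.
- camera_info(name): a dict with "K" (3x3 intrinsics, pixels), "xyz" and "attitude" of the camera in the world. Camera axes: x right, y down, z forward; pixel columns grow to the right and rows downward; lengths in m; the calibration is good to about 2 mm. A picture is of the moment at which its call begins: read the wrist's pose just before it. camera_info takes no time and is no camera call; for the wrist camera it gives the pose at the moment of the call.
- hand_in(): hands the job in, once; it reports no verdict.
Trained networks look in the newest picture that a camera, given by its name, has taken for a name from the list of things; names that differ only in an ending like _2 or _b are one class to them, and where a whole thing is asked for, a point or a joint stands for the part that bears it (a point fixed in the world has none). Each returns a list of dicts, best first, with "p" (0 to 1); they miss things now and then, are a little off and sometimes report something else, mostly with a low value. They report only what shows in the picture. A call takes as long as a camera call. They do not tell look-alikes from the thing itself.
- silhouettes(camera, label): "pixels" (480x640 bool, what is visible of it) and "box" ([left, top, width, height] in pixels, round what is visible of it).
The state is a dict: "clock": time; "joint_pos": joint angles; "qvel": joint speeds; "tau": joint torques, N m; "tcp_pos": TCP position; "orientation": TCP orientation; "wrist_force": force on the tool from outside, world axes, zero at the start; "ft_torque": the same for the moment, N m; "finger_gap": finger opening in m.
Only numpy, scipy, OpenCV 4.12 (cv2) and the standard library are available. Lean on these libraries where they do the work, as an engineer would, in place of code of your own. Each camera call takes 0.05 s, during which the arm holds its last target. There are 200 camera calls.

## Working session

There is one attempt and no reset: what is moved stays moved. The work goes in short steps, Python scripts to look and compute and a tool call to move; the robot and the scene stay as the last step left them, time stands still between calls to the robot, and variables do not carry over. Pictures are saved under pics/ and viewed, about 12 in all and at most 16, crops included, and the job is handed in when it is done.

Besides the shell and the picture viewer there is one more tool, called after ">>>" by a JSON object that holds its "op" and its "data", one argument or row to a line. send_rows: Moves the arm, as the interface text tells. Its arguments: {"type":"object","properties":{"series":{"type":"array"},"newtons":{"type":"number"}},"required":["series"]}

```bash
mkdir -p pics; python3 - <<'E'
from workcell import *
import cv2, numpy as np
print(get_state())
for c in ("top","scene"):
    im=read_camera(c); cv2.imwrite(f"pics/{c}0.png",im)
    i=camera_info(c); print(c,np.round(i["K"],1).tolist(),i["xyz"],i["attitude"])
i=camera_info("wrist");print(i)
for l in ["spot_grip","rougher_grip","finisher_grip","drill_grip","rack_cup0","red_cap","setter_mid"]:
    for c in ("top","scene"):
        for d in silhouettes(c,l): print(c,l,round(d["p"],2),d["box"])
E
```

```text
{'clock': 0.0, 'joint_pos': array([-1.24558353e+00,  3.14022114e-01,  4.49664311e-02,  1.30358612e+00,
        1.30299128e-06,  1.43123118e+00]), 'qvel': array([-3.71140445e-04,  7.76102707e-04,  6.02939645e-04,  1.85567883e-04,
       -8.34122507e-04, -8.99364424e-06]), 'tau': array([-3.08297531e-04, -4.80625963e+01,  2.98536104e+01,  1.93534687e-02,
       -5.62483581e-05,  1.08523984e-06]), 'tcp_pos': array([ 0.25757372, -0.51351069,  0.23039138]), 'orientation': array([-9.18826936e-04,  9.73118571e-01,  2.30302835e-01, -8.48805200e-05]), 'wrist_force': array([0.16625455, 0.49000659, 0.56845821]), 'ft_torque': array([-0.01521616,  0.02485888,  0.02288165]), 'finger_gap': 0.08535849157230035}
top [[622.2, 0.0, 325.5], [0.0, 622.2, 239.1], [0.0, 0.0, 1.0]] [ 0.3593702  -0.00468114  1.28474717] [ 0.04630433 -0.70066109  0.71032791 -0.04862319]
scene [[585.1, 0.0, 324.6], [0.0, 585.1, 234.7], [0.0, 0.0, 1.0]] [1.08799352 0.63958814 0.66491754] [-0.15612748  0.31412972  0.82279477 -0.44716383]
{'K': array([[388.1185922 ,   0.        , 315.61513945],
       [  0.        , 388.1185922 , 
[... 868 characters left out ...]

top rack_cup0 0.96 [269.2, 169.6, 30.0, 28.3]
top rack_cup0 0.93 [317.8, 175.1, 24.3, 26.8]
top rack_cup0 0.72 [228.6, 165.0, 26.6, 28.6]
top rack_cup0 0.63 [358.7, 176.2, 28.9, 25.2]
scene rack_cup0 0.9 [266.2, 269.8, 34.0, 35.3]
scene rack_cup0 0.84 [295.9, 297.6, 32.2, 38.1]
scene rack_cup0 0.82 [238.8, 247.4, 34.4, 35.8]
scene rack_cup0 0.74 [324.7, 324.7, 41.5, 40.6]
top red_cap 0.59 [203.3, 157.9, 19.3, 47.0]
top red_cap 0.25 [360.5, 271.0, 20.5, 15.3]
scene red_cap 0.63 [343.3, 348.5, 55.3, 59.4]
top setter_mid 0.9 [307.2, 284.9, 19.4, 24.5]
top setter_mid 0.45 [360.7, 270.9, 21.2, 16.2]
scene setter_mid 0.85 [369.7, 235.5, 24.5, 31.2]
scene setter_mid 0.49 [386.2, 235.5, 23.1, 41.1]
```

View pics/top0.png

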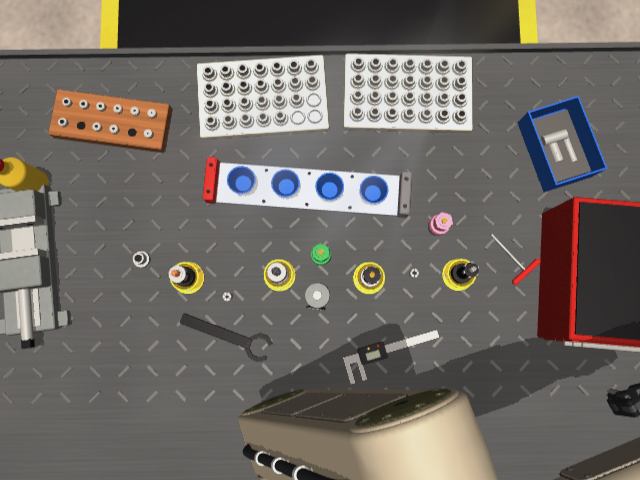

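View pics/scene0.png

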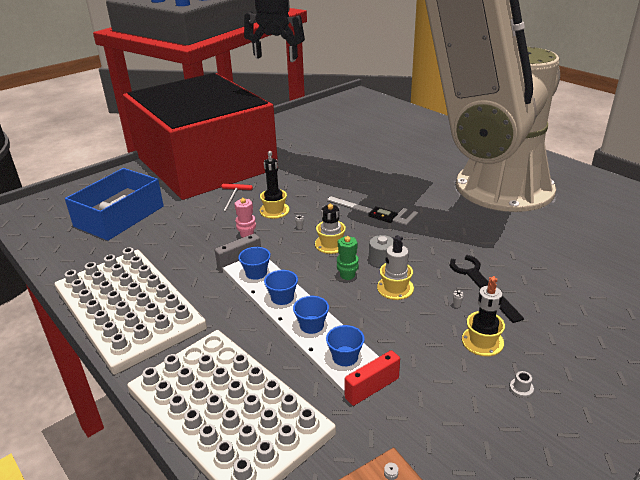

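The top view shows the rack with its red cap at the left (211,179) and blue cups at (241,180), (286,184), (329,187) and (373,190). The tools are the copper finisher (187,277), dark rougher (279,275), spot drill (369,278) and drill (460,274). The gauge is at (317,296), with green and pink look-alikes at (320,254) and (441,222). The scene view agrees.

```bash
cat > h.py <<'E'
from workcell import *
import cv2, numpy as np
from scipy.spatial.transform import Rotation as R
from scipy.optimize import least_squares
def cam(c):
    i=camera_info(c); q=np.array(i["attitude"]); return i["K"],np.array(i["xyz"]),R.from_quat(q[[1,2,3,0]]).as_matrix()
def ray(C,uv,z):
    K,t,r=C; d=r@np.linalg.solve(K,[uv[0],uv[1],1.]); return t+d*(z-t[2])/d[2]
def proj(C,P):
    K,t,r=C; p=(np.atleast_2d(P)-t)@r@K.T; return p[:,:2]/p[:,2:]
def hulls(im,lo,hi,amin=80):
    m=cv2.inRange(cv2.cvtColor(im,cv2.COLOR_BGR2HSV),lo,hi)
    return [cv2.convexHull(c)[:,0] for c in cv2.findContours(m,0,1)[0] if cv2.contourArea(c)>amin]
E
python3 - <<'E'
from h import *
import workcell; print([n for n in dir(workcell) if n[0]!='_'], getattr(workcell,'grip_point_offset',None))
T,S=cam("top"),cam("scene")
t=cv2.imread("pics/top0.png");s=cv2.imread("pics/scene0.png")
for nm,lo,hi in (("blue",(100,120,60),(125,255,255)),("yellow",(22,120,90),(35,255,255)),("red",(0,170,90),(6,255,255))):
  for c,C,im in (("top",T,t),("scene",S,s)):
    for h in hulls(im,lo,hi):
      (u,v),d,a=cv2.fitEllipse(h.astype(np.float32)) if len(h)>4 else ((0,0),(0,0),0)
      if min(d)>10: print(nm,c,np.round([u,v,*d]),"z0",ray(C,(u,v),0)[:2].round(3),"z.05",ray(C,(u,v),.052)[:2].round(3))
print("gauge",ray(T,(317,293),.05).round(3),"green",ray(T,(320,254),.08).round(3),"redcap",ray(T,(211,179),.046).round(3))
E
```

```text
['MotionError', 'camera_info', 'get_state', 'grip_point_offset', 'hand_in', 'read_camera', 'silhouettes'] 0.0187
blue top [374. 189.  27.  28.] z0 [ 0.637 -0.113] z.05 [ 0.626 -0.109]
blue top [329. 186.  27.  28.] z0 [ 0.646 -0.019] z.05 [ 0.634 -0.019]
blue top [285. 183.  27.  28.] z0 [0.654 0.074] z.05 [0.642 0.07 ]
blue top [241. 180.  27.  28.] z0 [0.662 0.167] z.05 [0.65 0.16]
blue top [562. 144.  90.  99.] z0 [ 0.731 -0.517] z.05 [ 0.716 -0.496]
blue scene [345. 344.  40.  41.] z0 [0.625 0.133] z.05 [0.661 0.173]
blue scene [311. 313.  37.  38.] z0 [0.617 0.039] z.05 [0.654 0.086]
blue scene [281. 286.  35.  36.] z0 [ 0.609 -0.055] z.05 [ 0.647 -0.001]
blue scene [255. 262.  33.  35.] z0 [ 0.601 -0.15 ] z.05 [ 0.639 -0.088]
blue scene [113. 204.  65. 103.] z0 [ 0.708 -0.555] z.05 [ 0.737 -0.462]
yellow top [369. 278.  32.  32.] z0 [ 0.452 -0.098] z.05 [ 0.448 -0.094]
yellow top [187. 277.  32.  34.] z0 [0.458 0.277] z.05 [0.454 0.266]
yellow top [458. 274.  32.  34.] z0 [ 0.456 -0.284] z.05 [ 0.453 -0.273]
yellow top [279. 275.  32.  32.] z0 [0.46  0.087] z.05 [0.456 0.083]
y
[... 293 characters left out ...]
 [487. 343.  25.  33.] z0 [0.456 0.284] z.05 [0.505 0.312]
yellow scene [485. 323.  25.  38.] z0 [0.42  0.255] z.05 [0.472 0.285]
red top [606. 277.  85. 207.] z0 [ 0.446 -0.589] z.05 [ 0.443 -0.565]
red top [210. 179.  14.  52.] z0 [0.664 0.231] z.05 [0.652 0.221]
red scene [371. 377.  35.  72.] z0 [0.644 0.212] z.05 [0.678 0.245]
red scene [ 68. 370.  28. 169.] z0 [ 0.98  -0.115] z.05 [ 0.988 -0.056]
red scene [294.  67.  17.  87.] z0 [-0.21  -1.044] z.05 [-0.109 -0.912]
red scene [185.  91. 163. 240.] z0 [ 0.207 -1.104] z.05 [ 0.276 -0.968]
red scene [298.  15.  14.  21.] z0 [-0.724 -1.661] z.05 [-0.583 -1.481]
gauge [0.419 0.008 0.05 ] green [0.493 0.001 0.08 ] redcap [0.653 0.221 0.046]
```

```bash
python3 - <<'E'
from h import *
t=cv2.imread("pics/top0.png");s=cv2.imread("pics/scene0.png")
a=cv2.resize(t[235:315,150:490],None,fx=2.3,fy=2.3,interpolation=cv2.INTER_CUBIC)
b=cv2.resize(s[140:360,220:520],None,fx=1.85,fy=1.85,interpolation=cv2.INTER_CUBIC)[:,:]
cv2.imwrite("pics/crop1.png",np.vstack([a[:, :782],np.pad(b,((0,0),(0,782-b.shape[1]),(0,0)))]))
E
```

```text
(no output)
```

View pics/crop1.png

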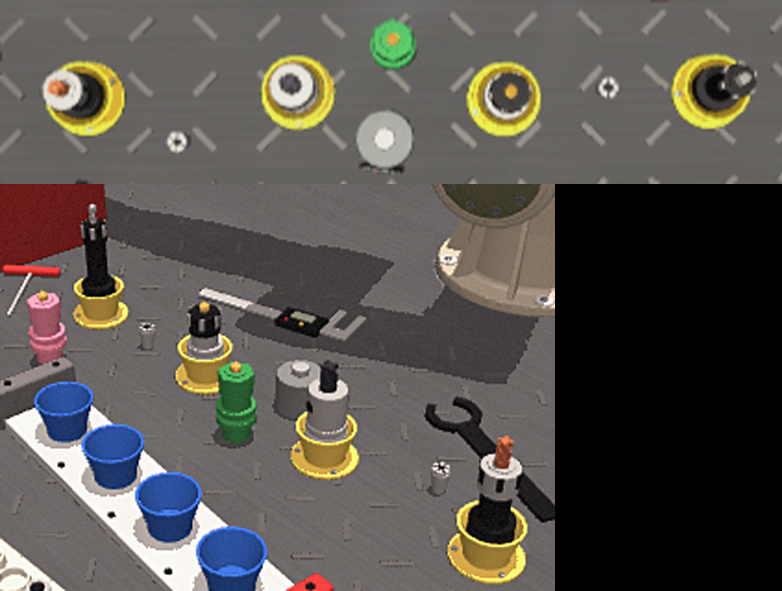

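```bash
python3 - <<'E'
from h import *
T,S=cam("top"),cam("scene")
tips={"fin":((58,87),(503,440),.128),"rou":((292,86),(328,364),.11),"spot":((511,92),(204,305),.096),"dri":((742,74),(92,207),.146)}
for k,(a,b,h) in tips.items():
    ua=np.array(a)/2.3+(150,235); ub=(np.array(b)-(0,184))/1.85+(220,140)
    f=least_squares(lambda p:np.r_[proj(T,p)[0]-ua,proj(S,p)[0]-ub],[.45,0,.1])
    print(k,f.x.round(4),f.fun.round(1),[ray(T,ua,h+z)[:2].round(4).tolist() for z in (0,.006,.012)])
E
```

```text
fin [0.4559 0.2729 0.1237] [-0.5  0.3 -0.5  0. ] [[0.4562, 0.2709], [0.4557, 0.2695], [0.4552, 0.2681]]
rou [0.4562 0.0834 0.1051] [-0.1  0.  -0.1 -0. ] [[0.4559, 0.083], [0.4554, 0.0825], [0.4549, 0.0821]]
spot [ 0.4498 -0.0984  0.0878] [-0.2  0.2 -0.3 -0. ] [[0.4495, -0.0981], [0.4491, -0.0977], [0.4486, -0.0972]]
dri [ 0.4572 -0.2796  0.1406] [-0.4  0.5 -0.7 -0.1] [[0.4576, -0.279], [0.4571, -0.2776], [0.4566, -0.2761]]
```

>>> {"op": "send_rows", "data": {
  "series": [2,-0.9,0,0,0,-6.3,1,5,-2.1,0,0,0,-12.7,1,8.5,-3.6,0,0,0,-19,1,12,-5.1,0,0,0,-25.3,1,15.6,-6.6,0,0,0,-31.7,1,19,-8.1,0,0,0,-38,1,22,-9.4,0,0,0,-44.3,1,25,-10.6,0,0,0,-50.7,1,27.2,-11.6,0,0,0,-57,1,28.3,-12.05,0,0,0,-63.4,1],
  "newtons": 60
}}

```text
clock: 1.63
tcp_pos: [0.4583, -0.2769, 0.2315]
orientation: [0.0, 0.704, 0.71, 0.0]
wrist_force: [0.0, 0.0, 0.5]
finger_gap: 0.0859
```

```bash
python3 - <<'E'
from h import *
s=get_state(); C=cam("wrist"); im=read_camera("wrist"); cv2.imwrite("pics/w1.png",im)
print(s["clock"],s["tcp_pos"].round(4),s["orientation"].round(4),s["joint_pos"].round(2))
for z in (.15,.231,.21): print(z, proj(C,[[.457,-.279,z]]).round(1))
print(C[1], C[2].round(3).tolist())
for l in ("drill_grip","spot_grip"):
  for d in silhouettes("wrist",l): print(l,d["p"],d["box"])
E
```

```text
1.6333 [ 0.4583 -0.2769  0.2315] [1.000e-04 7.039e-01 7.103e-01 4.000e-04] [-0.69  0.24 -0.06  1.28  0.    0.87]
0.15 [[312.5 256.7]]
0.231 [[311.1 323.5]]
0.21 [[311.6 300.7]]
[ 0.45805779 -0.19879972  0.37267178] [[1.0, 0.009, 0.003], [0.009, -0.951, -0.308], [0.0, 0.308, -0.951]]
drill_grip 0.93 [290.8, 192.7, 46.3, 76.2]
spot_grip 0.71 [290.1, 1.9, 39.0, 10.7]
spot_grip 0.67 [405.4, 147.9, 63.9, 58.0]
```

View pics/w1.png

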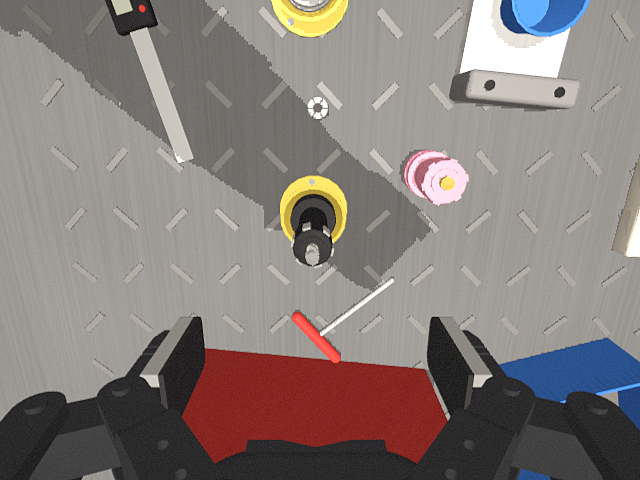

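The wrist view shows the drill upright in its yellow cup, with the tip at about (313,257) where I predicted (312.5,256.7), so I'm descending.

>>> {"op": "send_rows", "data": {
  "series": [-0.1,-0.1,1,0,0,0,1,-0.2,-0.1,3,0,0,0,1,-0.2,-0.1,5,0,0,0,1,-0.2,-0.1,7,0,0,0,1,-0.2,-0.1,9,0,0,0,1,-0.2,-0.1,11,0,0,0,1,-0.2,-0.1,12.5,0,0,0,1,-0.2,-0.1,13.5,0,0,0,1,-0.2,-0.1,14.1,0,0,0,1,-0.2,-0.1,14.2,0,0,0,1]
}}

```text
clock: 2.62
tcp_pos: [0.4546, -0.2817, 0.088]
orientation: [-0.001, 0.708, 0.707, -0.0]
wrist_force: [-0.0, 0.5, -0.3]
finger_gap: 0.0855
```

>>> {"op": "send_rows", "data": {
  "series": [0,0,0,0,0,0,0.6,0,0,0,0,0,0,0.3,0,0,0,0,0,0,0.1,0,0,0,0,0,0,0.1,0,0,0,0,0,0,0.1,0,0,0,0,0,0,0.1,0,0,0,0,0,0,0.1,0,0,0,0,0,0,0.1]
}}

```text
clock: 3.28
tcp_pos: [0.4562, -0.2818, 0.0902]
orientation: [0.001, 0.707, 0.707, -0.0]
wrist_force: [-0.7, 0.6, 5.0]
finger_gap: 0.0268
```

```bash
python3 - <<'E'
from h import *
s=get_state(); print(s["clock"],s["finger_gap"],s["tcp_pos"].round(4),s["wrist_force"].round(2),s["orientation"])
cv2.imwrite("pics/w2.png",read_camera("wrist"))
E
```

```text
3.2833 0.02676612913731618 [ 0.4562 -0.2818  0.0902] [-0.66  0.61  5.02] [ 8.25878421e-04  7.06880019e-01  7.07332988e-01 -2.99003572e-05]
```

View pics/w2.png

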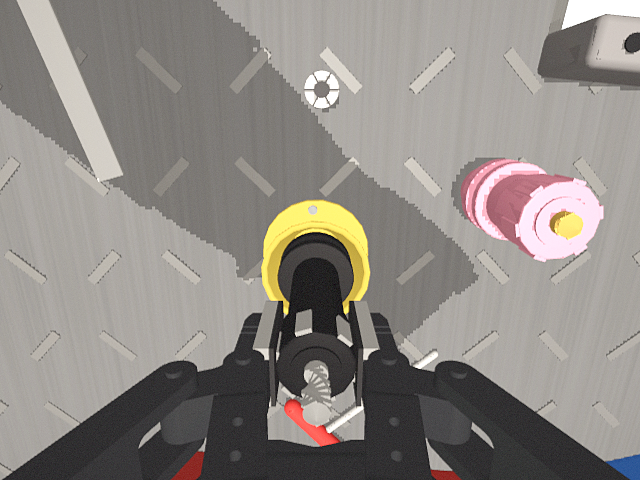

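The pads hold the drill's nut with a 27 mm gap, and the cup and holder are in line, so I'm lifting and carrying it to the grey-end cup.

>>> {"op": "send_rows", "data": {
  "newtons": 80,
  "series": [0,0,-0.3,0,0,0,0.1,0,0,-1.5,0,0,0,0.1,0,0,-3.5,0,0,0,0.1,0,0,-6,0,0,0,0.1,0,0,-8.5,0,0,0,0.1,0.3,0.3,-10.5,0,0,0,0.1,1.5,1.5,-11,0,0,0,0.1,3.5,3.5,-11,0,0,0,0.1,6,6,-11,0,0,0,0.1,8.5,8.5,-11,0,0,0,0.1]
}}

```text
clock: 4.17
tcp_pos: [0.5406, -0.1956, 0.1986]
orientation: [-0.001, 0.708, 0.707, -0.0]
wrist_force: [-0.6, -0.3, -4.5]
finger_gap: 0.0261
```

>>> {"op": "send_rows", "data": {
  "series": [2.4,2.4,0,0,0,0,0.1,4.8,4.7,0,0,0,0,0.1,6.8,6.7,0,0,0,0,0.1,8,7.8,0,0,0,0,0.1,8.6,8.4,0,0,0,0,0.1,8.8,8.5,0,0,0,0,0.1,8.8,8.5,0,0,0,0,0.1,8.8,8.5,0,0,0,0,0.1]
}}

```text
clock: 4.83
tcp_pos: [0.6246, -0.1091, 0.1988]
orientation: [-0.0, 0.707, 0.707, -0.001]
wrist_force: [-0.7, -0.2, -4.7]
finger_gap: 0.0261
```

```bash
python3 - <<'E'
from h import *
s=get_state(); C=cam("wrist"); im=read_camera("wrist"); cv2.imwrite("pics/w3.png",im)
print(s["clock"],s["finger_gap"],s["tcp_pos"].round(4),s["wrist_force"].round(2),s["orientation"].round(4))
for h in hulls(im,(100,120,60),(125,255,255),300):
    (u,v),d,a=cv2.fitEllipse(h.astype(np.float32)); print(np.round([u,v,*d,a],1),ray(C,(u,v),.052).round(4))
E
```

```text
4.8333 0.026136721880509885 [ 0.6246 -0.1091  0.1988] [-0.67 -0.19 -4.69] [-5.000e-04  7.072e-01  7.070e-01 -6.000e-04]
[319.5 224.8  71.6  74.1  91.8] [ 0.6279 -0.1088  0.052 ]
[331.  101.2  81.9  86.9   6.1] [ 0.6357 -0.0197  0.052 ]
```

View pics/w3.png

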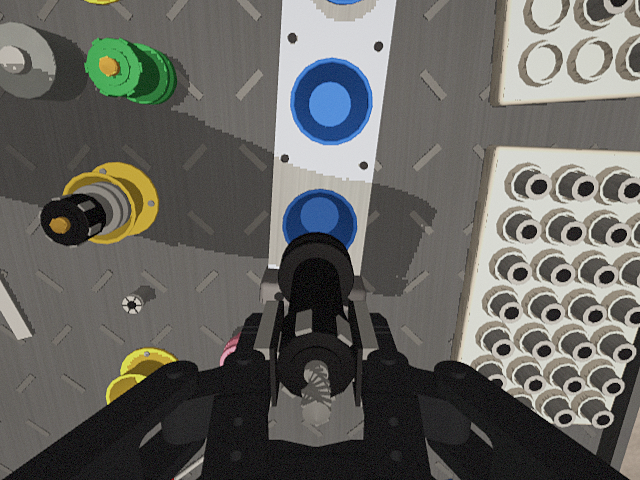

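Cup 2's full rim measures (0.6357,-0.0197), in agreement with the top view, and the drill cup is at about (0.6275,-0.109). The drill hangs straight and the gap is steady.

>>> {"op": "send_rows", "data": {
  "series": [0,0.3,0.5,0,0,0,0.1,0,0.3,1.7,0,0,0,0.1,0,0.3,3.2,0,0,0,0.1,0,0.3,4.7,0,0,0,0.1,0,0.3,6,0,0,0,0.1,0,0.3,7.2,0,0,0,0.1,0,0.3,8.1,0,0,0,0.1,0,0.3,8.8,0,0,0,0.1,0,0.3,9.2,0,0,0,0.1,0,0.3,9.2,0,0,0,0.1]
}}

```text
clock: 5.72
tcp_pos: [0.6281, -0.1086, 0.1064]
orientation: [-0.001, 0.707, 0.707, -0.0]
wrist_force: [0.2, 1.0, -4.2]
finger_gap: 0.026
```

>>> {"op": "send_rows", "data": {
  "series": [0,0,0.2,0,0,0,0.1,0,0,0.4,0,0,0,0.1,0,0,0.4,0,0,0,0.1,0,0,0.4,0,0,0,0.1]
}}

```text
clock: 6.05
tcp_pos: [0.6289, -0.1084, 0.1037]
orientation: [0.0, 0.707, 0.707, 0.0]
wrist_force: [-0.1, -0.3, -3.7]
finger_gap: 0.0263
```

>>> {"op": "send_rows", "data": {
  "series": [0,0,0.1,0,0,0,0.1,0,0,0.2,0,0,0,0.1,0,0,0.2,0,0,0,0.1,0,0,0.2,0,0,0,0.1]
}}

```text
clock: 6.38
tcp_pos: [0.6291, -0.1085, 0.1024]
orientation: [0.001, 0.707, 0.707, 0.0]
wrist_force: [-1.4, 0.9, 3.7]
finger_gap: 0.0263
```

>>> {"op": "send_rows", "data": {
  "series": [0,0,0,0,0,0,0.3,0,0,0,0,0,0,0.6,0,0,0,0,0,0,1,0,0,0,0,0,0,1,0,0,0,0,0,0,1,0,0,-2,0,0,0,1,0,0,-5,0,0,0,1,0,0,-8.5,0,0,0,1,0,0,-12,0,0,0,1,-0.5,-2,-14,0,0,0,1]
}}

```text
clock: 7.22
tcp_pos: [0.6119, -0.1134, 0.2448]
orientation: [0.003, 0.706, 0.708, 0.002]
wrist_force: [0.3, -0.9, 0.9]
finger_gap: 0.0853
```

>>> {"op": "send_rows", "data": {
  "series": [0.3,-3,0,0,0,0,1,0.6,-6,0,0,0,0,1,0.9,-9,0,0,0,0,1,1.2,-12,0,0,0,0,1,1.5,-14.5,0,0,0,0,1,1.5,-15.7,0,0,0,0,1,1.5,-15.7,0,0,0,0,1,1.5,-15.7,0,0,0,0,1]
}}

```text
clock: 7.88
tcp_pos: [0.4517, -0.0986, 0.2417]
orientation: [0.001, 0.707, 0.707, 0.0]
wrist_force: [-0.3, -0.3, 0.2]
finger_gap: 0.0855
```

```bash
cat > look.py <<'E'
from h import *
import sys
n=sys.argv[1]
s=get_state(); C=cam("wrist"); im=read_camera("wrist"); cv2.imwrite(f"pics/{n}w.png",im)
t=read_camera("top"); sc=read_camera("scene"); cv2.imwrite(f"pics/{n}s.png",sc); cv2.imwrite(f"pics/{n}t.png",t)
a=im[:, :]; b=cv2.resize(sc[120:410,200:540],(480,409)); c=cv2.resize(t[140:320,140:500],(480,240))
out=np.zeros((600,800,3),np.uint8); out[:240,:320]=cv2.resize(im,(320,240)); out[:240,320:]=c; out[240:600,:422]=cv2.resize(b,(422,360))
cv2.imwrite(f"pics/{n}.png",out)
print(s["clock"],s["finger_gap"],s["tcp_pos"].round(4),s["wrist_force"].round(2),s["orientation"].round(4),s["joint_pos"].round(2))
for l in ("spot_grip","rougher_grip","finisher_grip","rack_cup0"):
  for d in silhouettes("wrist",l): print(l,round(d["p"],2),np.round(d["box"],1))
for h in hulls(im,(22,120,90),(35,255,255),300):
    (u,v),d,a=cv2.fitEllipse(h.astype(np.float32)); print("yel",np.round([u,v,*d,a],1),ray(C,(u,v),.0).round(4),ray(C,(u,v),.04).round(4))
print(*[(k,proj(C,[p])[0].round(1)) for k,p in {"spot":(.45,-.098,.096),"rou":(.456,.083,.11),"fin":(.456,.272,.128)}.items()])
E
python3 look.py a
```

```text
7.8833 0.08545951414388145 [ 0.4517 -0.0986  0.2417] [-0.31 -0.3   0.19] [7.000e-04 7.071e-01 7.071e-01 3.000e-04] [-0.39  0.09 -0.21  1.27  0.    1.18]
spot_grip 0.78 [292.5 187.   45.2  56.7]
spot_grip 0.73 [344.5  65.1  58.1  51.7]
spot_grip 0.73 [474.  190.1  75.5  64.2]
spot_grip 0.65 [395.  319.3  39.   66.8]
rougher_grip 0.48 [310.8   0.5  29.    7. ]
rack_cup0 0.89 [475.7 189.2  73.1  66.9]
rack_cup0 0.73 [519.2   0.   88.2  36.5]
rack_cup0 0.67 [497.5  82.7  78.7  75.3]
yel [319.3 368.1  61.6  70.1 179.9] [ 0.4569 -0.2958  0.    ] [ 0.4564 -0.267   0.04  ]
yel [315.2 203.8  66.6  73.6 178.3] [ 0.4522 -0.1023  0.    ] [ 0.4522 -0.0938  0.04  ]
yel [325.1  -9.2  74.5  80.    6.9] [0.4608 0.0831 0.    ] [0.4599 0.0723 0.04  ]
('spot', array([312.3, 224.7])) ('rou', array([321.6, -67.4])) ('fin', array([ 324.7, -666.6]))
```

View pics/a.png

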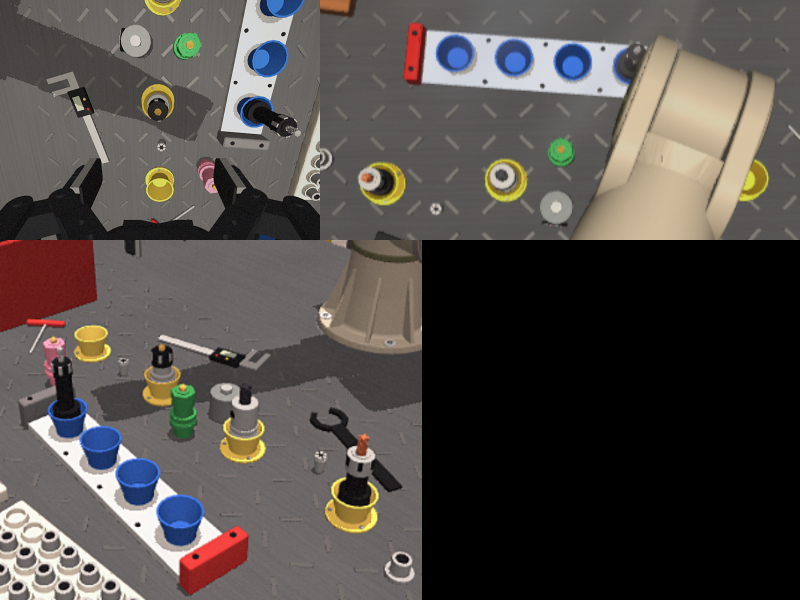

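The drill stands in the grey-end cup. The spot drill is right below the TCP, with its yellow cup at about (0.452,-0.098).

>>> {"op": "send_rows", "data": {
  "series": [0,0,1.2,0,0,0,1,0,0,4,0,0,0,1,0,0,7,0,0,0,1,0,0,10,0,0,0,1,0,0,12.5,0,0,0,1,0,0,15,0,0,0,1,0,0,17,0,0,0,1,0,0,18.3,0,0,0,1,0,0,18.9,0,0,0,1,0,0,18.9,0,0,0,1]
}}

```text
clock: 9.07
tcp_pos: [0.4507, -0.098, 0.0508]
orientation: [-0.001, 0.707, 0.707, -0.001]
wrist_force: [0.4, 0.0, -0.3]
finger_gap: 0.0853
```

>>> {"op": "send_rows", "data": {
  "newtons": 80,
  "series": [0,0,0,0,0,0,0.6,0,0,0,0,0,0,0.4,0,0,0,0,0,0,0.2,0,0,0,0,0,0,0.2,0,0,0,0,0,0,0.2,0,0,0,0,0,0,0.2,0,0,0,0,0,0,0.2,0,0,0,0,0,0,0.2]
}}

```text
clock: 9.73
tcp_pos: [0.4523, -0.0988, 0.0535]
orientation: [0.001, 0.707, 0.707, 0.0]
wrist_force: [-0.8, 0.3, 5.3]
finger_gap: 0.0321
```

>>> {"op": "send_rows", "data": {
  "series": [0,0,-0.3,0,0,0,0.2,0,0,-1.5,0,0,0,0.2,0,0,-3.5,0,0,0,0.2,0,0,-6,0,0,0,0.2,0,0,-8.5,0,0,0,0.2,0.4,0.3,-10.5,0,0,0,0.2,1.6,1.2,-11.5,0,0,0,0.2,3.8,2.9,-11.5,0,0,0,0.2,6.6,5.1,-11.5,0,0,0,0.2,9.5,7.3,-11.5,0,0,0,0.2]
}}

```text
clock: 10.57
tcp_pos: [0.5248, -0.0028, 0.1676]
orientation: [0.0, 0.708, 0.707, -0.0]
wrist_force: [1.2, -0.3, -3.6]
finger_gap: 0.0319
```

>>> {"op": "send_rows", "data": {
  "series": [3,2.3,0,0,0,0,0.2,6,4.6,0,0,0,0,0.2,9,6.9,0,0,0,0,0.2,12,9.2,0,0,0,0,0.2,14.3,11,0,0,0,0,0.2,15.7,12.2,0,0,0,0,0.2,16.3,12.6,0,0,0,0,0.2,16.4,12.6,0,0,0,0,0.2,16.4,12.6,0,0,0,0,0.2,16.4,12.6,0,0,0,0,0.2]
}}

```text
clock: 11.4
tcp_pos: [0.6494, 0.1596, 0.167]
orientation: [-0.0, 0.707, 0.707, -0.001]
wrist_force: [-0.6, 0.2, -4.0]
finger_gap: 0.0324
```

```bash
python3 look.py b
```

```text
11.4 0.0323574167286458 [0.6494 0.1596 0.167 ] [-0.6   0.15 -4.03] [-3.000e-04  7.072e-01  7.070e-01 -8.000e-04] [ 0.12  0.52  0.2   1.25 -0.    1.69]
spot_grip 0.91 [269.8 255.3  95.5 152.1]
spot_grip 0.66 [128.3 426.1  22.2  18.4]
rougher_grip 0.65 [  0.6 294.4 104.6  98. ]
finisher_grip 0.62 [ 0.  19.9 56.  73.8]
rack_cup0 0.77 [276.1 194.8  83.2  72.4]
rack_cup0 0.72 [266.2 394.3  66.6  55.7]
yel [ 87.  310.7  82.3 104.   63.5] [0.4474 0.0757 0.    ] [0.4737 0.0967 0.04  ]
yel [ 31.3  60.9  99.7 141.8 114.6] [0.4437 0.2772 0.    ] [0.4705 0.2721 0.04  ]
('spot', array([ 62. , 566.1])) ('rou', array([ -2.5, 385.1])) ('fin', array([-151.8,   31.5]))
```

View pics/b.png

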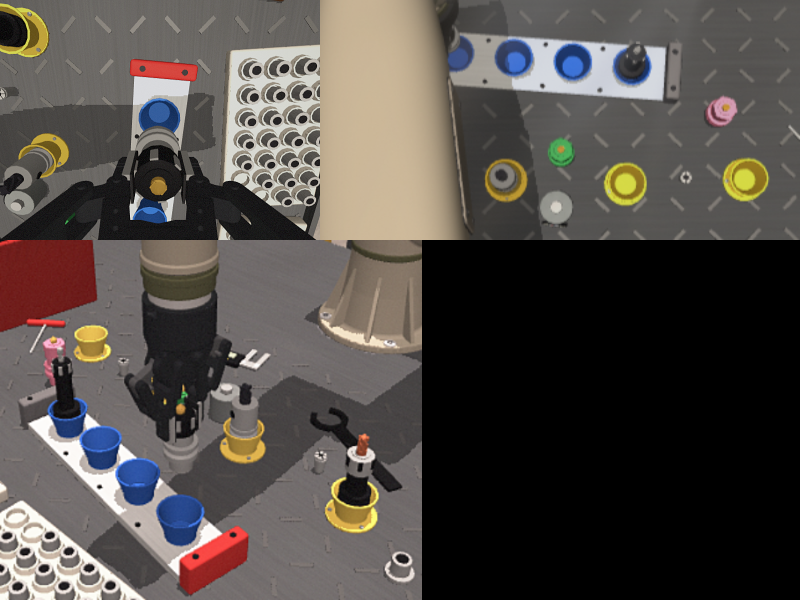

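The spot drill hangs straight over the red-end cup, and the drill is upright in the grey-end cup. I'm lowering it.

>>> {"op": "send_rows", "data": {
  "series": [0,0.2,0.5,0,0,0,0.2,0,0.2,1.7,0,0,0,0.2,0,0.2,3.2,0,0,0,0.2,0,0.2,4.7,0,0,0,0.2,0,0.2,6.2,0,0,0,0.2,0,0.2,7.5,0,0,0,0.2,0,0.2,8.5,0,0,0,0.2,0,0.2,9.3,0,0,0,0.2,0,0.2,9.7,0,0,0,0.2,0,0.2,9.7,0,0,0,0.2]
}}

```text
clock: 12.58
tcp_pos: [0.6519, 0.1605, 0.0692]
orientation: [-0.0, 0.707, 0.707, -0.001]
wrist_force: [0.4, 0.6, -4.3]
finger_gap: 0.0321
```

>>> {"op": "send_rows", "data": {
  "series": [0,0,0.2,0,0,0,0.2,0,0,0.4,0,0,0,0.2,0,0,0.4,0,0,0,0.2,0,0,0.4,0,0,0,0.2]
}}

```text
clock: 12.92
tcp_pos: [0.6527, 0.1607, 0.0668]
orientation: [0.0, 0.707, 0.707, 0.0]
wrist_force: [0.4, -0.4, -3.3]
finger_gap: 0.0318
```

>>> {"op": "send_rows", "data": {
  "series": [0,0,0.1,0,0,0,0.2,0,0,0.2,0,0,0,0.2,0,0,0.2,0,0,0,0.2,0,0,0.2,0,0,0,0.2]
}}

```text
clock: 13.25
tcp_pos: [0.6529, 0.1607, 0.0655]
orientation: [0.001, 0.707, 0.707, 0.001]
wrist_force: [-0.6, -0.0, 5.7]
finger_gap: 0.0326
```

Floor contact, at the expected 12 mm above the pick height. I'm releasing and going to the rougher.

>>> {"op": "send_rows", "data": {
  "series": [0,0,0,0,0,0,0.4,0,0,0,0,0,0,0.7,0,0,0,0,0,0,1,0,0,0,0,0,0,1,0,0,0,0,0,0,1,0,0,-2,0,0,0,1,0,0,-5,0,0,0,1,0,0,-8.5,0,0,0,1,0,0,-12,0,0,0,1,-0.5,-1.5,-15,0,0,0,1]
}}

```text
clock: 14.08
tcp_pos: [0.6395, 0.156, 0.2161]
orientation: [0.001, 0.707, 0.707, 0.001]
wrist_force: [-0.2, -0.5, 0.5]
finger_gap: 0.0854
```

>>> {"op": "send_rows", "data": {
  "series": [-1.2,-3,0,0,0,0,1,-2.4,-6,0,0,0,0,1,-3.6,-9,0,0,0,0,1,-4.8,-12,0,0,0,0,1,-6,-15,0,0,0,0,1,-7,-17.3,0,0,0,0,1,-7.2,-18.1,0,0,0,0,1,-7.2,-18.1,0,0,0,0,1,-7.2,-18.1,0,0,0,0,1]
}}

```text
clock: 14.83
tcp_pos: [0.4576, 0.0836, 0.2148]
orientation: [0.001, 0.707, 0.707, 0.001]
wrist_force: [0.7, 0.2, -0.2]
finger_gap: 0.0856
```

```bash
python3 look.py c
```

```text
14.8333 0.08558848174661685 [0.4576 0.0836 0.2148] [ 0.68  0.23 -0.18] [0.0008 0.707  0.7072 0.0009] [ 0.01  0.11 -0.26  1.21  0.    1.58]
spot_grip 0.69 [535.7  93.6 104.3  56. ]
spot_grip 0.65 [334.2 276.   54.4  69.7]
rougher_grip 0.93 [293.9 188.4  50.6  65.4]
rack_cup0 0.83 [495.5 200.7  82.   71.4]
rack_cup0 0.79 [519.7  80.8  84.1  82.2]
rack_cup0 0.73 [474.6 294.8  73.8  65.4]
yel [309.3 383.2  66.1  75.4   0.7] [ 0.4518 -0.1133  0.    ] [ 0.4524 -0.0824  0.04  ]
yel [318.  208.1  71.8  78.8 177.1] [0.4608 0.0817 0.    ] [0.4605 0.0907 0.04  ]
yel [314.1 -25.5  77.8  82.2 167.8] [0.4573 0.2694 0.    ] [0.4574 0.2573 0.04  ]
('spot', array([305.6, 442. ])) ('rou', array([312.1, 242.6])) ('fin', array([ 310.8, -127.7]))
```

View pics/c.png

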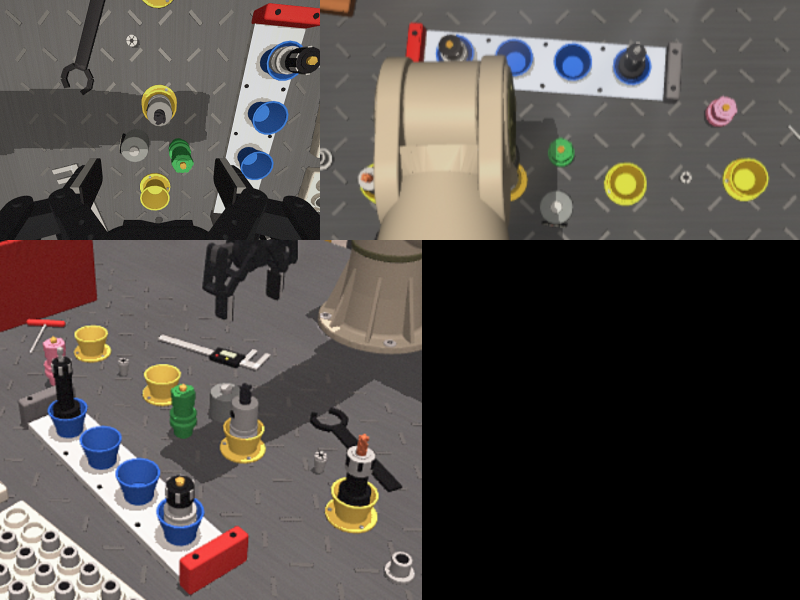

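The spot drill and the drill are both standing in the rack, and the gauge is untouched. The rougher is at about (0.4605,0.086).

>>> {"op": "send_rows", "data": {
  "series": [0.1,0.2,1.2,0,0,0,1,0.2,0.3,3.5,0,0,0,1,0.2,0.3,6,0,0,0,1,0.2,0.3,8.5,0,0,0,1,0.2,0.3,11,0,0,0,1,0.2,0.3,13,0,0,0,1,0.2,0.3,14.7,0,0,0,1,0.2,0.3,15.7,0,0,0,1,0.2,0.3,16.2,0,0,0,1,0.2,0.3,16.2,0,0,0,1]
}}

```text
clock: 16.02
tcp_pos: [0.4588, 0.0856, 0.0511]
orientation: [-0.001, 0.707, 0.707, -0.001]
wrist_force: [-0.4, -0.1, -0.0]
finger_gap: 0.0853
```

>>> {"op": "send_rows", "data": {
  "series": [0,0,0,0,0,0,0.6,0,0,0,0,0,0,0.4,0,0,0,0,0,0,0.2,0,0,0,0,0,0,0.2,0,0,0,0,0,0,0.2,0,0,0,0,0,0,0.2,0,0,0,0,0,0,0.2,0,0,0,0,0,0,0.2]
}}

```text
clock: 16.68
tcp_pos: [0.4602, 0.0855, 0.0534]
orientation: [0.001, 0.707, 0.707, 0.001]
wrist_force: [-1.0, 0.4, 5.1]
finger_gap: 0.036
```

>>> {"op": "send_rows", "data": {
  "series": [0,0,-0.3,0,0,0,0.2,0,0,-1.5,0,0,0,0.2,0,0,-3.5,0,0,0,0.2,0,0,-6,0,0,0,0.2,0,0,-8.5,0,0,0,0.2,0,0.3,-10.5,0,0,0,0.2,0,1.2,-11.5,0,0,0,0.2,0,2.9,-11.5,0,0,0,0.2,0,5.1,-11.5,0,0,0,0.2,-0.5,7.3,-11.5,0,0,0,0.2]
}}

```text
clock: 17.52
tcp_pos: [0.5324, 0.0812, 0.1673]
orientation: [-0.0, 0.707, 0.708, -0.0]
wrist_force: [0.4, -0.2, -4.3]
finger_gap: 0.0363
```

>>> {"op": "send_rows", "data": {
  "series": [-0.3,2.3,0,0,0,0,0.2,-0.5,4.6,0,0,0,0,0.2,-0.7,6.9,0,0,0,0,0.2,-0.9,9,0,0,0,0,0.2,-1,10.3,0,0,0,0,0.2,-1,10.9,0,0,0,0,0.2,-1,11.1,0,0,0,0,0.2,-1,11.1,0,0,0,0,0.2,-1,11.1,0,0,0,0,0.2]
}}

```text
clock: 18.27
tcp_pos: [0.6423, 0.0708, 0.1669]
orientation: [-0.001, 0.707, 0.707, -0.001]
wrist_force: [0.3, -0.2, -5.5]
finger_gap: 0.0362
```

```bash
python3 look.py d
```

```text
18.2667 0.03617460372555135 [0.6423 0.0708 0.1669] [ 0.25 -0.18 -5.54] [-6.000e-04  7.068e-01  7.074e-01 -6.000e-04] [-0.01  0.48  0.13  1.23 -0.    1.56]
spot_grip 0.89 [298.9  57.8  70.8  75.7]
spot_grip 0.72 [ 78.5 284.1  89.8  80.6]
spot_grip 0.52 [277.  416.7  49.   29.9]
spot_grip 0.19 [  3.  265.7  81.2  77.4]
rougher_grip 0.92 [262.8 254.  105.9 188. ]
finisher_grip 0.36 [262.4 251.2 108.3 193. ]
rack_cup0 0.96 [274.5 195.1  88.5  72.2]
rack_cup0 0.93 [283.   50.9  94.6  99.7]
rack_cup0 0.66 [264.1 397.7  71.2  49.2]
yel [ 95.5 391.3  41.1  94.9  47.9] [ 0.4329 -0.0987  0.    ] [ 0.4602 -0.0666  0.04  ]
yel [ 74.9 205.   89.9 113.2  87.7] [0.4477 0.082  0.    ] [0.4731 0.0907 0.04  ]
('spot', array([ 46.5, 480.2])) ('rou', array([-31.1, 246.6])) ('fin', array([-226.4, -257.9]))
```

View pics/d.png

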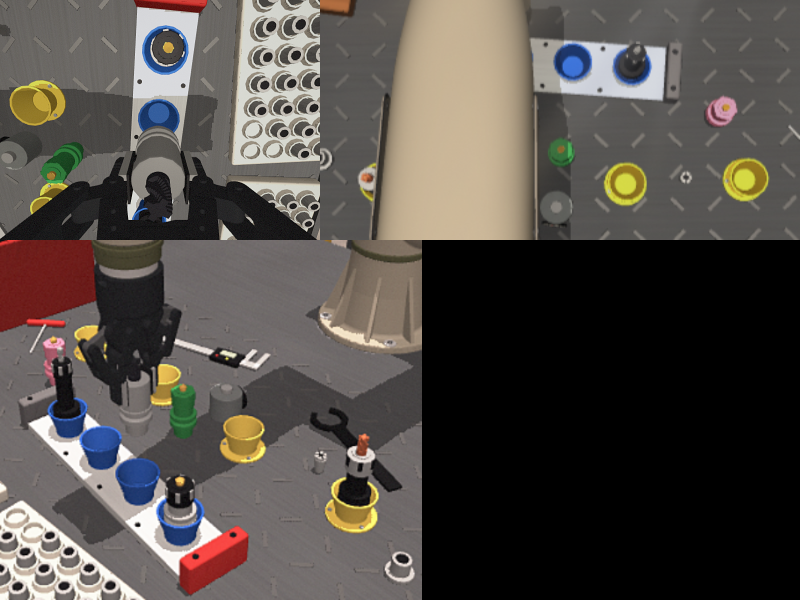

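The rougher hangs straight over the second cup from the red end, in the same view geometry as before. I'm lowering it.

>>> {"op": "send_rows", "data": {
  "series": [0,0.1,0.5,0,0,0,0.2,0,0.2,1.7,0,0,0,0.2,0,0.2,3.2,0,0,0,0.2,0,0.2,4.7,0,0,0,0.2,0,0.2,6.2,0,0,0,0.2,0,0.2,7.5,0,0,0,0.2,0,0.2,8.5,0,0,0,0.2,0,0.2,9.3,0,0,0,0.2,0,0.2,9.7,0,0,0,0.2,0,0.2,9.7,0,0,0,0.2]
}}

```text
clock: 19.45
tcp_pos: [0.645, 0.0706, 0.0692]
orientation: [-0.001, 0.707, 0.707, -0.001]
wrist_force: [0.4, -0.1, -5.0]
finger_gap: 0.036
```

>>> {"op": "send_rows", "data": {
  "series": [0,0,0.2,0,0,0,0.2,0,0,0.4,0,0,0,0.2,0,0,0.4,0,0,0,0.2,0,0,0.4,0,0,0,0.2]
}}

```text
clock: 19.78
tcp_pos: [0.6456, 0.0704, 0.0668]
orientation: [0.0, 0.707, 0.707, 0.0]
wrist_force: [-1.6, -1.1, -3.9]
finger_gap: 0.0359
```

>>> {"op": "send_rows", "data": {
  "series": [0,0,0.1,0,0,0,0.2,0,0,0.2,0,0,0,0.2,0,0,0.2,0,0,0,0.2,0,0,0.2,0,0,0,0.2]
}}

```text
clock: 20.12
tcp_pos: [0.6455, 0.0704, 0.0655]
orientation: [0.0, 0.707, 0.707, 0.0]
wrist_force: [-5.9, -1.5, 4.5]
finger_gap: 0.0361
```

>>> {"op": "send_rows", "data": {
  "series": [0,0,0,0,0,0,0.5,0,0,0,0,0,0,0.8,0,0,0,0,0,0,1,0,0,0,0,0,0,1,0,0,0,0,0,0,1,0,0,-2,0,0,0,1,0,0,-5,0,0,0,1,0,0,-8.5,0,0,0,1,0,0,-12,0,0,0,1,0.5,-0.5,-15.5,0,0,0,1]
}}

```text
clock: 20.95
tcp_pos: [0.641, 0.075, 0.2205]
orientation: [0.0, 0.707, 0.707, 0.0]
wrist_force: [0.7, 0.5, -0.2]
finger_gap: 0.0857
```

>>> {"op": "send_rows", "data": {
  "series": [2,-2,0,0,0,0,1,4.6,-4.5,0,0,0,0,1,7.2,-7,0,0,0,0,1,9.8,-9.5,0,0,0,0,1,12.4,-12,0,0,0,0,1,15,-14.5,0,0,0,0,1,17.5,-16.7,0,0,0,0,1,19.2,-18.1,0,0,0,0,1,19.6,-18.4,0,0,0,0,1,19.6,-18.4,0,0,0,0,1]
}}

```text
clock: 21.78
tcp_pos: [0.4556, 0.2728, 0.2196]
orientation: [0.0, 0.706, 0.708, 0.0]
wrist_force: [0.5, 0.2, 1.0]
finger_gap: 0.0854
```

```bash
python3 look.py e
```

```text
21.7833 0.08542778164915693 [0.4556 0.2728 0.2196] [0.52 0.19 1.03] [2.000e-04 7.059e-01 7.083e-01 3.000e-04] [ 0.39  0.23 -0.09  1.25 -0.    1.96]
spot_grip 0.69 [501.8 318.7  78.   68.4]
spot_grip 0.69 [338.8 426.2  25.6  12.7]
rougher_grip 0.5 [522.6 471.1  27.1   8.9]
finisher_grip 0.89 [294.8 189.6  45.5  66.9]
rack_cup0 0.64 [488.7 300.5  74.6  65.3]
yel [319.  383.9  64.5  74.7 179.1] [0.4607 0.0714 0.    ] [0.4602 0.1024 0.04  ]
yel [317.4 207.9  70.8  77.8 177.9] [0.458  0.2701 0.    ] [0.4578 0.279  0.04  ]
('spot', array([308.1, 587.6])) ('rou', array([314.5, 458.7])) ('fin', array([315.3, 249.3]))
```

View pics/e.png

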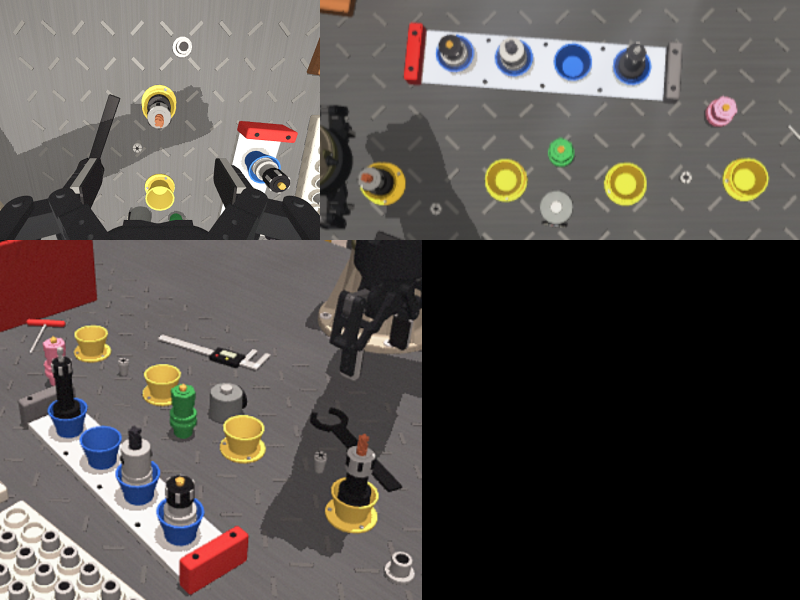

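Three tools are standing in the rack. The finisher is at about (0.4575,0.2745).

>>> {"op": "send_rows", "data": {
  "series": [0.1,0.1,1.2,0,0,0,1,0.2,0.2,3.5,0,0,0,1,0.2,0.2,6,0,0,0,1,0.2,0.2,8.5,0,0,0,1,0.2,0.2,10.5,0,0,0,1,0.2,0.2,12.3,0,0,0,1,0.2,0.2,13.6,0,0,0,1,0.2,0.2,14.4,0,0,0,1,0.2,0.2,14.8,0,0,0,1,0.2,0.2,14.8,0,0,0,1]
}}

```text
clock: 22.97
tcp_pos: [0.4583, 0.273, 0.0706]
orientation: [-0.0, 0.707, 0.707, -0.001]
wrist_force: [-0.7, 0.6, -0.9]
finger_gap: 0.0855
```

>>> {"op": "send_rows", "data": {
  "series": [0,0,0,0,0,0,0.6,0,0,0,0,0,0,0.4,0,0,0,0,0,0,0.2,0,0,0,0,0,0,0.2,0,0,0,0,0,0,0.2,0,0,0,0,0,0,0.2,0,0,0,0,0,0,0.2,0,0,0,0,0,0,0.2]
}}

```text
clock: 23.63
tcp_pos: [0.4587, 0.2738, 0.0723]
orientation: [0.0, 0.707, 0.707, 0.001]
wrist_force: [-0.7, -0.5, 6.1]
finger_gap: 0.0322
```

>>> {"op": "send_rows", "data": {
  "series": [0,0,-0.3,0,0,0,0.2,0,0,-1.5,0,0,0,0.2,0,0,-3.5,0,0,0,0.2,0,0,-6,0,0,0,0.2,0,0,-8.5,0,0,0,0.2,0,0,-11,0,0,0,0.2,-0.5,0.3,-12.8,0,0,0,0.2,-1.8,1,-13.5,0,0,0,0.2,-4,2.3,-13.5,0,0,0,0.2,-7,4.1,-13.5,0,0,0,0.2]
}}

```text
clock: 24.47
tcp_pos: [0.4986, 0.2043, 0.2066]
orientation: [-0.0, 0.706, 0.709, 0.0]
wrist_force: [0.6, 0.3, -5.4]
finger_gap: 0.032
```

>>> {"op": "send_rows", "data": {
  "series": [-3,1.8,0,0,0,0,0.2,-6,3.6,0,0,0,0,0.2,-9,5.4,0,0,0,0,0.2,-12,7.2,0,0,0,0,0.2,-15,9,0,0,0,0,0.2,-18,10.8,0,0,0,0,0.2,-20.5,12.4,0,0,0,0,0.2,-21.9,13.3,0,0,0,0,0.2,-22.3,13.6,0,0,0,0,0.2,-22.3,13.6,0,0,0,0,0.2]
}}

```text
clock: 25.3
tcp_pos: [0.6355, -0.0208, 0.2048]
orientation: [-0.001, 0.708, 0.706, -0.001]
wrist_force: [-0.6, -0.1, -4.9]
finger_gap: 0.032
```

>>> {"op": "send_rows", "data": {
  "series": [0,0,0,0,0,0,0.2,0,0,0,0,0,0,0.2]
}}

```text
clock: 25.47
tcp_pos: [0.6346, -0.0182, 0.2058]
orientation: [-0.001, 0.707, 0.708, -0.0]
wrist_force: [-0.4, -0.3, -4.9]
finger_gap: 0.0322
```

```bash
python3 look.py f
```

```text
25.4667 0.03222410637761576 [ 0.6346 -0.0182  0.2058] [-0.43 -0.28 -4.87] [-8.000e-04  7.065e-01  7.077e-01 -4.000e-04] [-0.16  0.44  0.17  1.3   0.    1.41]
spot_grip 0.64 [101.  169.6  79.7  56.8]
rougher_grip 0.71 [303.9  67.8  61.2  67.1]
rougher_grip 0.38 [  7.4 152.9  90.3  66.6]
rougher_grip 0.16 [286.8  60.6  82.1  87. ]
finisher_grip 0.97 [266.8 240.7  96.2 194. ]
rack_cup0 0.88 [317.4   0.   50.1  10.7]
rack_cup0 0.79 [286.2  58.7  82.1  89.1]
yel [119.  296.9  73.8  88.2  63.3] [ 0.4414 -0.1075  0.    ] [ 0.4637 -0.0882  0.04  ]
yel [ 92.5  82.6  86.1 112.7 115.3] [0.4496 0.0879 0.    ] [0.471  0.0846 0.04  ]
('spot', array([ 65.9, 341.9])) ('rou', array([-1.7, 74.8])) ('fin', array([-167.6, -486. ]))
```

View pics/f.png

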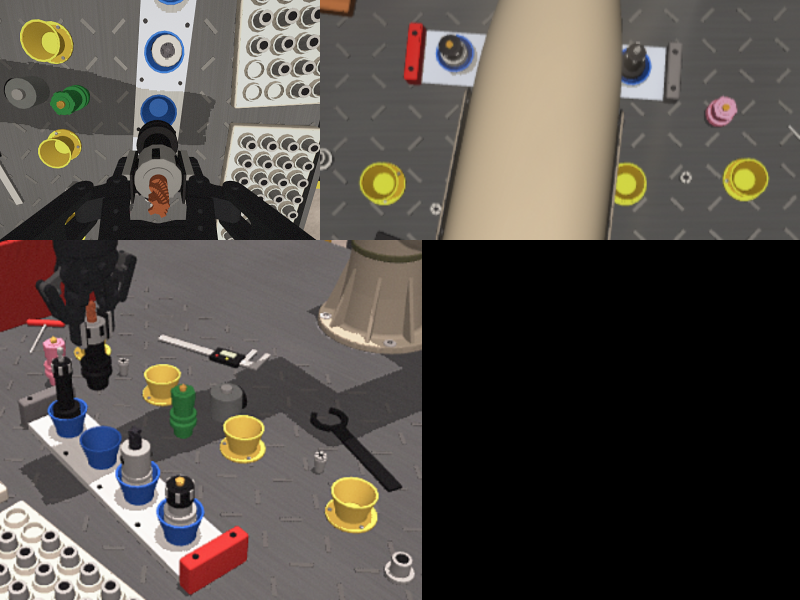

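The finisher hangs straight over the last free cup, so I'm lowering it.

>>> {"op": "send_rows", "data": {
  "series": [-0.1,0.1,0.5,0,0,0,0.2,-0.1,0.2,2,0,0,0,0.2,-0.1,0.2,4,0,0,0,0.2,-0.1,0.2,6,0,0,0,0.2,-0.1,0.2,7.8,0,0,0,0.2,-0.1,0.2,9.3,0,0,0,0.2,-0.1,0.2,10.5,0,0,0,0.2,-0.1,0.2,11.3,0,0,0,0.2,-0.1,0.2,11.7,0,0,0,0.2,-0.1,0.2,11.7,0,0,0,0.2]
}}

```text
clock: 26.65
tcp_pos: [0.637, -0.0203, 0.0882]
orientation: [-0.001, 0.707, 0.707, -0.001]
wrist_force: [-0.5, -0.5, -4.5]
finger_gap: 0.032
```

>>> {"op": "send_rows", "data": {
  "series": [0,0,0.2,0,0,0,0.2,0,0,0.4,0,0,0,0.2,0,0,0.4,0,0,0,0.2,0,0,0.4,0,0,0,0.2]
}}

```text
clock: 26.98
tcp_pos: [0.6379, -0.0204, 0.0858]
orientation: [0.0, 0.707, 0.707, 0.0]
wrist_force: [0.3, -0.5, -4.9]
finger_gap: 0.0321
```

>>> {"op": "send_rows", "data": {
  "series": [0,0,0.1,0,0,0,0.2,0,0,0.2,0,0,0,0.2,0,0,0.2,0,0,0,0.2,0,0,0.2,0,0,0,0.2]
}}

```text
clock: 27.32
tcp_pos: [0.638, -0.0205, 0.0844]
orientation: [0.001, 0.707, 0.707, 0.0]
wrist_force: [-1.4, -0.6, 3.4]
finger_gap: 0.032
```

Floor contact at the expected height. I'm releasing, rising, then backing off toward the robot for a clear view.

>>> {"op": "send_rows", "data": {
  "series": [0,0,0,0,0,0,0.4,0,0,0,0,0,0,0.7,0,0,0,0,0,0,1,0,0,0,0,0,0,1,0,0,0,0,0,0,1,0,0,-2,0,0,0,1,0,0,-5,0,0,0,1,0,0,-8.5,0,0,0,1,0,0,-12,0,0,0,1,0,0,-15.5,0,0,0,1]
}}

```text
clock: 28.15
tcp_pos: [0.6373, -0.0203, 0.2398]
orientation: [-0.0, 0.707, 0.707, -0.0]
wrist_force: [0.3, 0.8, -0.6]
finger_gap: 0.0853
```

>>> {"op": "send_rows", "data": {
  "series": [0,-3,-1,0,0,0,1,0,-6,-1,0,0,0,1,-2,-9,-1,0,0,0,1,-5,-12,-1,0,0,0,1,-8,-15,-1,0,0,0,1,-11,-17.5,-1,0,0,0,1,-14,-19,-1,0,0,0,1,-17,-19,-1,0,0,0,1,-19,-19,-1,0,0,0,1,-20,-19,-1,0,0,0,1]
}}

```text
clock: 28.98
tcp_pos: [0.4474, -0.2231, 0.2486]
orientation: [0.001, 0.708, 0.706, -0.0]
wrist_force: [0.7, 1.1, 1.4]
finger_gap: 0.0851
```

>>> {"op": "send_rows", "data": {
  "series": [-3,-2,0,0,0,0,1,-6,-4,0,0,0,0,1,-8,-5,0,0,0,0,1,-8,-5,0,0,0,0,1]
}}

```text
clock: 29.32
tcp_pos: [0.3965, -0.3033, 0.2481]
orientation: [0.0, 0.708, 0.706, -0.001]
wrist_force: [-0.2, -0.4, 0.1]
finger_gap: 0.0856
```

```bash
python3 - <<'E'
from h import *
s=get_state(); t=read_camera("top"); sc=read_camera("scene"); T,S=cam("top"),cam("scene")
print(s["clock"],s["tcp_pos"].round(3),s["wrist_force"].round(2))
a=cv2.resize(t[140:320,140:500],(600,300)); b=cv2.resize(sc[150:430,200:440],(0,0),fx=1.07,fy=1.07)
b=cv2.resize(sc[190:400,210:420],(300,300)); o=np.zeros((600,600,3),np.uint8); o[:300]=a; o[300:,:300]=b
o[300:,300:]=cv2.resize(sc[180:330,330:480],(300,300)); cv2.imwrite("pics/fin.png",o)
d=np.array([.0889,.996]); c2=np.array([.6362,-.0192])
for k,i,L,l in (("spot",2,90,"spot_grip"),("rou",1,104,"rougher_grip"),("fin",0,122,"finisher_grip"),("dri",-1,140,"drill_grip")):
    c=c2+i*.09*d; P=[*c,.018+L/1000]
    print(k,"expected tip",proj(T,P)[0].round(1),proj(S,P)[0].round(1),[ (round(x["p"],2),x["box"]) for x in silhouettes("scene",l)[:3]])
for n in ("top","scene"): print(n,[(round(x["p"],2),x["box"]) for x in silhouettes(n,"setter_mid")[:2]])
E
```

```text
29.3167 [ 0.397 -0.303  0.248] [-0.18 -0.37  0.15]
spot expected tip [236.8 171.8] [343.3 308.5] [(0.93, [333.2, 308.7, 26.0, 42.2]), (0.88, [336.4, 235.6, 20.7, 43.1])]
rou expected tip [282.7 173.5] [307.6 271.1] [(0.56, [294.8, 272.3, 28.5, 45.9])]
fin expected tip [329.7 174.8] [275.8 235.9] [(0.67, [264.7, 236.0, 28.1, 54.4]), (0.5, [238.4, 248.6, 34.3, 35.1])]
dri expected tip [378.2 176.1] [247.3 204.3] [(0.8, [243.3, 205.4, 17.6, 58.6])]
top [(0.68, [303.8, 283.1, 27.5, 28.7])]
scene [(0.97, [367.8, 234.7, 32.4, 32.2])]
```

View pics/fin.png

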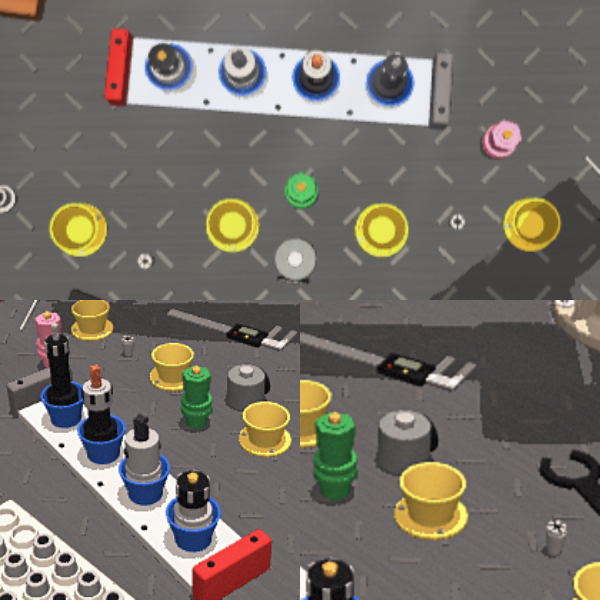

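All four tools stand upright in the right order. The tops of the scene silhouettes are within 1–2 px of the tip heights expected for seated tools, and the gauge is where it was. I'm handing the job in.

```bash
python3 -c "from workcell import *; print(hand_in())"
```

```text
the job is handed in; nothing more can be done
None
```

I moved all four tools into the blue cups and handed the job in at about 29 s of the 112 s allowed. Counted from the red cap, they are the spot drill, the dark end mill, the copper end mill and the drill. `hand_in()` gives no verdict, so these results rest on my own checks.

- **Seating:** I lowered each tool until the wrist force showed contact, which came 12 mm above its pick height, as expected from the rack. In the last scene picture the tops of the tools were within about 1–2 px of where seated tips should be, and all four stood upright in both views.
- **Gauge and release:** the gauge stood in the same place in both views, to within a few pixels. The gripper was open, clear of everything and showing about zero force.
- **Disagreements:**
  - At the first measurement, the two-camera tip heights came out about 5 mm low because I had marked the tips slightly low in the pictures.
  - The scene camera's rough cup centres were about 1–2 cm off, because the cup walls were included in the fit. I used the top and wrist camera values, which agreed to about 2 mm.
- **Failed checks:** none.

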